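Fit a new lamp module in the microscope's light source

TASK

Get the microscope's light source ready: first push its open filter door shut until it snaps home on its catch, because the lamp comes on as soon as it is in. Then take the new lamp module with the yellow grip bar from the rack, put its pins in the slots of the bayonet collar on top of the light source, push it down against the spring and turn it clockwise, about a quarter turn, as far as the stop. Finish still gripping the lamp there and pressing its flange flush on the collar, so that I can do up the clamp screw, and leave the old lamp and everything else on the bench where it is.

Things in the scene. Friction and masses are not known exactly. Their poses are not given: they have to be found in the camera images.
- illuminator: bench light source, ivory housing with dark grey front, 220 deep (x) x 200 wide (y) x 128 high (z), fixed to the bench. Origin: centre of its underside, z up; its front (the side with the filter door) looks along its own -x
- filter_door (a joint): angle (rad) of the light-grey filter door, left half of the front: 0 = shut, grows as it swings out; starts between 0.6 and 1.2. It stays where it is left (0.03 Nm of friction). In the last 0.1 rad its striker must snap past a spring ball catch (about 5 N at the free edge), which then draws it to 0 and keeps it there
- door_hinge (a point): point on the door's upright hinge axis (left edge seen from the robot), on its outer face, world z 0.068. Axes turn with the door: z up, -y from the hinge to the free edge, -x outward normal. Door 98 wide, 92 high (world z 0.022 to 0.114), 6 thick; a black finger lip stands 10 proud along the last 10 at the free edge. Seen from above it shuts anticlockwise
- door_push (a point): point on the door's outer face, 75 from the hinge axis, world z 0.097, 17 below the door's top edge: a good place to push. Same axes as door_hinge
- collar: steel collar on the illuminator's top: outer diameter 46, bore 33, 32 high. Origin: on its axis at the housing's top (world z 0.128; rim at 0.160), z up. Two entry slots, 9 wide, open at the rim, along its +x and -x (red dots at their feet). From each a track runs clockwise (from above) to a stop 1.40 rad on, its roof notched 2.5 there. The lamp can turn only with its flange within 3 of the rim
- contact_plate (a joint): travel (m) of the spring-loaded brass plate in the collar's bore: 0 = up, its face 14 below the rim; pressed down by the lamp's foot; 0.010 with the lamp's flange flush on the rim. The spring pushes back with 4 N at first touch, then 1 N more per mm, 14 N when flush. A turned lamp that is let go rises to 0.0045 (pins in the notch)
- lamp: new LED lamp, yellow grip bar, 0.15 to 0.3 kg, 86 high. Origin: centre of its underside, z up. Foot: diameter 30.4, 24 long, chamfered, two pins, one each side (5 thick, to 21.5 from the axis, 6 above the underside) along its x. Flange: diameter 54, underside at z 24. Finned body to z 52. Grip bar: z 52 to 86, 44 along x, 14 thick in y: grip across y. Hangs by its flange in a well
- lamp_rack: light grey storage block, 165 (x) x 75 (y) x 30 high, fixed, with two wells, diameter 46, at x = -40 and +40, each holding a lamp module (lamp's origin 6 above the rack's). Origin: centre of its underside
- old_lamp: burnt-out LED lamp module, same shape as lamp but with a grey grip bar and browned fins; it stays in the rack. Origin: centre of the foot's underside
- beaker: clear glass beaker, diameter 68, height 85; origin: centre of its underside
- petri_dish: closed clear dish, diameter 90, height 16; origin: centre of its underside
- red_jar: white jar with red cap, diameter 70, height 100; origin: centre of its underside
- amber_bottle: brown bottle with black cap, diameter 64, height 150; origin: centre of its underside
- screwdriver: screwdriver lying on the bench, 160 long, under 30 high; origin: the underside, along its x axis the handle points to -x
- tip_box: blue pipette tip box with a pale lid, 122 x 87 x 65; origin: centre of its underside
Not all that is in view belongs to the job. Leave any orange look-alike of the lamp alone.

How it is judged:
On the way, in this order (a step that is already met when the one before it is completed fails the run):
1. the filter door is shut on its catch (value of joint filter_door below 0.03 rad), for 0.2 s.
2. the new lamp stands in the collar and is pushed down against the spring, close to flush (horizontal distance between lamp and collar below 0.004 m and angle between lamp's own z axis and vertical below 0.12 rad and value of joint contact_plate above 0.007 m and z of lamp in the frame of collar below 0.0115 m), for 0.1 s.
At the end, for the whole second after the job is handed in: Filter door shut (under 0.03 rad). New lamp upright in the collar, turned at least 1.25 rad from the slots (stop at 1.40), held by the fingers (over 3 N) and pressed down to within 2 mm of flush (contact plate down more than 8 of its 10 mm) (horizontal distance between lamp and collar below 0.004 m and angle between lamp's own z axis and vertical below 0.12 rad and value of joint contact_plate above 0.008 m and z of lamp in the frame of collar below 0.0105 m and angle between the x axis of lamp and the x axis of collar, either way round above 1.25 rad and contact force between the fingers and lamp above 3 N and value of joint filter_door below 0.03 rad); the arm keeps its last pose, push and grip.
It fails at once if the old lamp or a bystander is moved by more than 40 mm or tipped over (distance of any of old_lamp, beaker, petri_dish, red_jar, amber_bottle, screwdriver, tip_box from where it was at the start of the episode above 0.04 m or angle between any of old_lamp, beaker, petri_dish, red_jar, amber_bottle, tip_box's own z axis and vertical above 0.5 rad).
It also fails if it takes over 72 s, if anything falls off the work surface, if the arm or the gripper's body presses on something with over 40 N, if the wrist force passes 120 N, or if a joint passes its speed limit or range.

ROBOT

A 7-joint arm with a two-finger parallel gripper is mounted at the origin on the work surface. World frame = base frame: x ahead of the robot, y to its left, z up, the work surface at z = 0. Lengths are in m, angles in rad, forces in N, time in s.
With the tool pointing down it reaches from about 0.425 to 0.925 m from the base axis. Payload 6.8 kg.
Tool frame: the origin (TCP) lies at the very end of the fingers, on their centre line; the grasp point (between the pads) lies 19 mm behind it; z points along the fingers, y is the line along which they close (so a half turn about z gives the same grasp; the last joint's range is limited). The gripper opens to 85 mm and grips with 20 to 120 N. Pads are 22 mm wide; open, the fingers measure 114 mm over their backs; the gripper's body (76 mm by 85 mm) begins 54 mm behind the grasp point. The pads swing forward as they close: fully open they stand 13 mm farther back than shut.
Start: joints at [1.205, 0.477, 0.022, 1.555, -0.011, 1.109, -0.083], TCP at [0.172, -0.653, 0.231] pointing down, gripper open.
Joint ranges: [-2.96, 2.96], [-0.34, 2.1], [-1.41, 1.46], [0.24, 2.44], [-1.37, 4.51], [0.17, 1.92], [-2.96, 2.96]. Speed limits (rad/s): [2.39, 2.39, 3.14, 3.14, 3.14, 3.14, 3.14].

INTERFACE

Orientations are given as a unit quaternion [w, x, y, z].
In Python, from station import bot gives the robot as it stands. The module is installed in compiled form; this text tells all that it offers.
- The arm moves only by the shell command python3 -m jog 'ROWS' [OPENING] [FORCE]. ROWS is JSON, a list of rows, each a list of 4 numbers: the shift along the tool's x, y, z in cm, then the turn about the tool's z in rad. In form: [[x, y, z, spin], ...]. A call has 1 to 20 rows; each row is the pose to reach, as a shift and turn from the pose commanded when the call began, along the tool's axes at that moment; what a row does not reach only later rows make up. A row lasts 1/12 s, in which the tool goes at most 41.7 mm and 7.16 degrees, less where a joint would pass 70% of its speed; a pose out of reach is approached as far as the arm can. A call with a gripper value outside its range is refused whole. OPENING is the closure, from -1 (fully open) to 1 (shut), set as the call begins (- or left out, the last holds). The fingers move at their own pace and stop on an object; FORCE is the grip in N (left out, the last holds). Time passes only in rows, so rows that repeat a pose let the fingers close. It gives the time, the measured TCP pose, the force, the opening and the grip force at its end, in the units of the state.
- bot.get_obs(): the state, without advancing time (a new reading comes with each control period).
- bot.read_camera(name): name is "scene" or "top"; returns a dict with "pixels" (420x560x3 uint8, red, green, blue), "depth" (420x560 float32, m along the optical axis (not along the pixel's ray), 0 where there is no reading), "fovy" (degrees; the focal length in pixels is half the picture's height over the tangent of half this angle, whatever the lens; pixels are square), "cx", "cy" (the principal point, pixels), "pose" (4x4, takes a point from camera to world coordinates). Camera axes: x right, y down, z forward; pixel columns grow to the right and rows downward; lengths in m; the calibration is good to about 2 mm. A picture is of the moment at which its call begins.
- bot.hand_in(): hands the job in; it is judged then, once.
The state is a dict: "t": time; "q": joint angles; "joint_vel": joint speeds; "joint_torque": joint torques, N m; "eef_pos": TCP position; "tool_rot": TCP orientation; "contact_force": force on the tool from outside, world axes, zero at the start; "torque": the same for the moment, N m; "gripper_width": opening from 0.0 (shut) to 1.0 (fully open); "grasp_force": force on a finger pad.
Only numpy, scipy, OpenCV 4.12 (cv2) and the standard library are available. Lean on these libraries where they do the work, as an engineer would, in place of code of your own. Each camera call takes 0.05 s, during which the arm holds its last target. There are 200 camera calls.

## Working session

There is one attempt and no reset: what is moved stays moved. The work goes in short steps, Python scripts to look and compute and a shell command to move; the robot and the scene stay as the last step left them, time stands still between calls to the robot, and variables do not carry over. Pictures are saved under pics/ and viewed, at most 10 in all, crops included, and the job is handed in when it is done.

```bash
mkdir -p pics
python3 - <<'E'
from station import bot
import cv2,numpy as np
o=bot.get_obs();print({k:np.round(v,3).tolist() for k,v in o.items()})
for n in ("scene","top"):
    c=bot.read_camera(n);cv2.imwrite(f"pics/{n}0.png",c["pixels"][:,:,::-1]);np.savez(f"{n}0.npz",**c)
    print(n,c["fovy"],c["cx"],c["cy"],np.round(c["pose"],3).tolist(),(c["depth"]>0).mean())
E
```

```text
{'t': 0.0, 'q': [1.205, 0.478, 0.022, 1.556, -0.011, 1.109, -0.083], 'joint_vel': [-0.001, 0.001, -0.001, 0.001, -0.0, 0.0, -0.0], 'joint_torque': [0.0, -59.645, 1.608, -28.119, 0.013, 0.009, -0.0], 'eef_pos': [0.172, -0.652, 0.23], 'tool_rot': [-0.001, 0.992, 0.129, -0.0], 'contact_force': [0.121, -0.636, 0.011], 'torque': [-0.008, 0.009, -0.007], 'grasp_force': 0.0, 'gripper_width': 1.001}
scene 45.75394791083435 278.74871811915557 206.91704284376164 [[-0.378, 0.748, -0.546, 1.205], [0.926, 0.299, -0.232, 0.408], [-0.011, -0.593, -0.805, 1.141], [0.0, 0.0, 0.0, 1.0]] 0.9956675170068027
top 57.392801505423904 285.8944411662015 202.9513684863924 [[0.014, -0.987, 0.159, 0.32], [-1.0, -0.014, 0.003, 0.089], [-0.001, -0.159, -0.987, 1.144], [0.0, 0.0, 0.0, 1.0]] 0.9959948979591837
```

View pics/scene0.png

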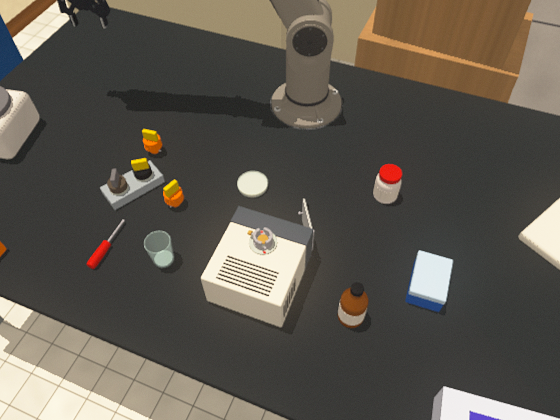

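View pics/top0.png

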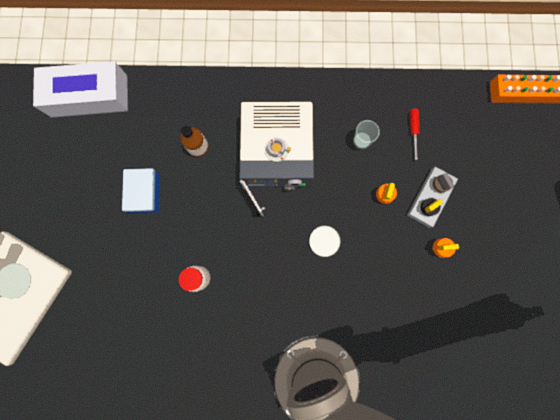

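In the scene view the rack is at (132,183). The lamp with the yellow bar and black fins is at (142,168), and the grey-barred old lamp is at (116,182). The orange look-alikes are at (152,140) and (173,193). In the top view these are: new lamp (432,207), old lamp (443,183), orange ones (387,193) and (445,247). The new lamp is the one in the rack with a yellow bar and a black body. The collar is at top (277,148) and the open door at (253,198). Next I'll enlarge these areas to confirm and measure them.

```bash
cat > h.py <<'E'
import numpy as np,cv2
def load(n,tag="0"): return dict(np.load(f"{n}{tag}.npz"))
def pts(c):
    H,W=c["depth"].shape; f=H/2/np.tan(np.radians(c["fovy"])/2)
    v,u=np.mgrid[:H,:W]; d=c["depth"]
    P=np.stack([(u-c["cx"])/f*d,(v-c["cy"])/f*d,d],-1)
    return P@c["pose"][:3,:3].T+c["pose"][:3,3]
def ray(c,u,v,z):
    H=c["depth"].shape[0]; f=H/2/np.tan(np.radians(c["fovy"])/2)
    d=c["pose"][:3,:3]@np.array([(u-c["cx"])/f,(v-c["cy"])/f,1]); o=c["pose"][:3,3]
    return o+d*(z-o[2])/d[2]
def hsv(c): return cv2.cvtColor(c["pixels"],cv2.COLOR_RGB2HSV)
E
python3 - <<'E'
from h import *
ims=[]
for n,(a,b) in {"top":((230,130),(385,155)),"scene":((225,190),(95,125))}.items():
    c=load(n)["pixels"]
    for (u,v) in (a,b):
        ims.append(cv2.resize(c[v:v+75 if n=="scene" else v+90,u:u+100][:75] if n=="scene" else c[v:v+75,u:u+100],(400,300),interpolation=cv2.INTER_CUBIC))
cv2.imwrite("pics/crop1.png",np.vstack([np.hstack(ims[:2]),np.hstack(ims[2:])])[:,:,::-1])
for n in("top","scene"):
    c=load(n);P=pts(c);h=hsv(c)
    m=(h[...,0]>20)&(h[...,0]<34)&(h[...,1]>150)&(h[...,2]>120)
    k,l,s,ce=cv2.connectedComponentsWithStats(m.astype(np.uint8))
    for i in range(1,k):
        if s[i,4]>15:
            q=P[l==i]; q2=q[q[:,2]>q[:,2].max()-.012]; r=cv2.minAreaRect((q2[:,:2]*1000).astype(np.float32))
            print(n,ce[i].round(1),s[i,4],q.mean(0).round(4),q[:,2].max().round(4),np.round(r[0],1),np.round(r[1],1),round(r[2],1))
    # housing top plane points
    m=(abs(P[...,2]-.128)<.004)&(h[...,2]>150)&(h[...,1]<80)
    m=cv2.morphologyEx(m.astype(np.uint8),cv2.MORPH_OPEN,np.ones((3,3)))
    q=P[m>0];print(n,"top plane",len(q),np.median(q[:,2]))
    m=(P[...,2]>.12)&(P[...,2]<.135)&(P[...,0]>.35)&(P[...,0]<.95)&(abs(P[...,1])<.3)
    k,l,s,ce=cv2.connectedComponentsWithStats(m.astype(np.uint8))
    i=1+np.argmax(s[1:,4]);q=P[l==i];r=cv2.minAreaRect((q[:,:2]*1000).astype(np.float32));print(n,"housing",ce[i],s[i,4],r)
    # rim
    m=(P[...,2]>.155)&(P[...,2]<.165)&(np.hypot(P[...,0]-r[0][0]/1000,P[...,1]-r[0][1]/1000)<.12)
    q=P[m];print("rim",len(q),q.mean(0),cv2.minEnclosingCircle((q[:,:2]*1000).astype(np.float32)))
E
```

```text
top [389.4 190.7] 107 [ 0.529  -0.1975  0.0866] 1.1438 [320.1  89.1] [0. 0.] 0.0
top [433.6 205.4] 99 [ 0.4892 -0.321   0.0828] 0.0949 [ 491.8 -321.7] [13.7 41.6] 39.3
top [449.2 246.7] 98 [ 0.3752 -0.3614  0.0758] 0.088 [ 375.8 -360.3] [12.4 44.7] 6.5
top top plane 2756 0.1269156643403393
top housing [275.83964622 139.46298789] 5201 ((662.4979248046875, 122.54114532470703), (218.99810791015625, 199.8462677001953), 1.0709360837936401)
rim 95 [0.63386717 0.12162181 0.15865558] ((633.6876831054688, 122.33556365966797), 23.512672424316406)
scene [149.6 134.3] 148 [ 0.3815 -0.3557  0.0818] 1.1405 [1205.5  407.8] [0. 0.] 0.0
scene [139.4 163.8] 178 [ 0.4923 -0.3228  0.0804] 0.0985 [ 489.3 -324.9] [18.1 42. ] 36.2
scene [170.9 187.6] 171 [ 0.5356 -0.1959  0.0815] 1.1405 [1205.5  407.8] [0. 0.] 0.0
scene top plane 3303 0.12906111123054798
scene housing [257.39453904 256.76438104] 6519 ((660.4120483398438, 119.7516860961914), (223.96861267089844, 201.3878631591797), 1.2997596263885498)
rim 145 [0.63164114 0.11859361 0.16021735] ((629.7631225585938, 111.79961395263672), 30.55595588684082)
```

View pics/crop1.png

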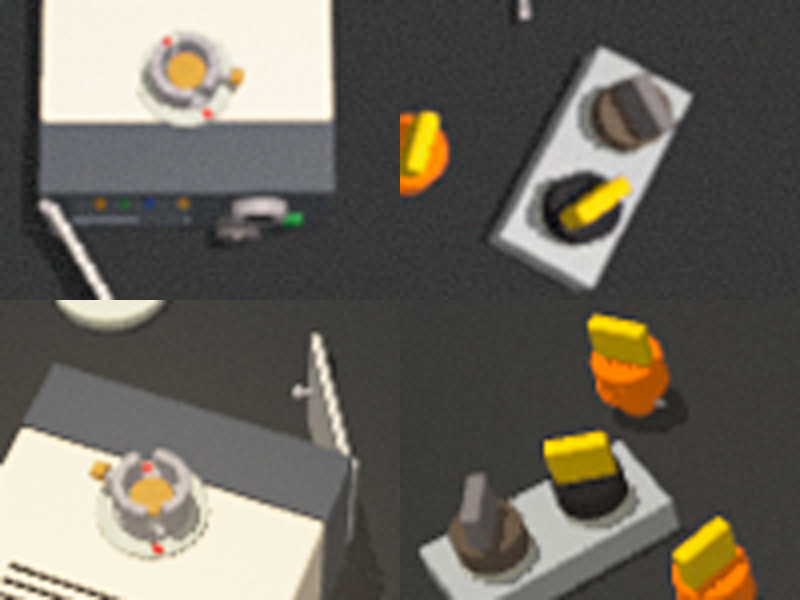

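The crop confirms it. The rack holds the black-bodied lamp with the yellow bar (crop (600,200) top, (580,470) scene) beside the grey one, and the orange ones stand free on the bench. Red dots mark the collar slots at crop (167,41) and (207,113).

Run:
```python
from h import *
for n in("top","scene"):
    c=load(n);P=pts(c);h=hsv(c)
    m=((h[...,0]<8)|(h[...,0]>172))&(h[...,1]>110)&(h[...,2]>120)&(np.hypot(P[...,0]-.633,P[...,1]-.12)<.045)
    k,l,s,ce=cv2.connectedComponentsWithStats(m.astype(np.uint8))
    D=[ray(c,*ce[i],.1285) for i in range(1,k) if s[i,4]>=2];print(n,"dots",[(ce[i].round(1).tolist(),s[i,4]) for i in range(1,k)],np.round(D,4).tolist())
    if len(D)>=2: d=D[0]-D[-1];print(" mid",(D[0]+D[-1])/2,"yaw",np.degrees(np.arctan2(d[1],d[0])))
    # lamp bar top face: brightest yellow
    m=(h[...,0]>20)&(h[...,0]<34)&(h[...,1]>150)&(h[...,2]>90)&(np.hypot(P[...,0]-.49,P[...,1]+.322)<.05)
    q=P[m];t=q[abs(q[:,2]-.092)<.006]
    for nm,a in(("all",q),("top",t)):
        w=np.linalg.svd(a[:,:2]-a[:,:2].mean(0))[2][0];r=cv2.minAreaRect((a[:,:2]*1000).astype(np.float32))
        print(n,nm,len(a),a.mean(0).round(4),"dir",np.degrees(np.arctan2(w[1],w[0])).round(1),r,np.percentile(a[:,2],[5,50,95]).round(4))
    # flange/body disc: dark points z .05-.085 around
    # rack top
    m=(abs(P[...,2]-.03)<.004)&(np.hypot(P[...,0]-.51,P[...,1]+.34)<.13)&(h[...,2]>110)&(h[...,1]<60)
    q=P[m];r=cv2.minAreaRect((q[:,:2]*1000).astype(np.float32));print(n,"rack",len(q),r,cv2.boxPoints(r).round(0).tolist())
    # housing box, door
    m=(P[...,2]>.09)&(P[...,2]<.118)&(P[...,0]<.545)&(P[...,0]>.38)&(P[...,1]>.1)&(P[...,1]<.3)
    q=P[m];w=np.linalg.svd(q[:,:2]-q[:,:2].mean(0))[2][0]
    print(n,"door",len(q),"x",q[:,0].min().round(4),q[q[:,0].argmin()].round(4),q[q[:,0].argmax()].round(4),"dir",np.degrees(np.arctan2(w[1],w[0])).round(1))
    q=P[m&(P[...,2]>.108)];w=np.linalg.svd(q[:,:2]-q[:,:2].mean(0))[2][0];print("  doortop",len(q),q.mean(0).round(4),np.degrees(np.arctan2(w[1],w[0])).round(1))
```

```text
top dots [([271.5, 140.0], np.int32(2)), ([281.3, 157.7], np.int32(3))] [[0.6581, 0.1344, 0.1285], [0.6083, 0.1065, 0.1285]]
 mid [0.63319148 0.12041418 0.1285    ] yaw 29.224771712800724
top all 110 [ 0.489  -0.3201  0.0815] dir -61.8 ((495.690185546875, -332.57183837890625), (20.056262969970703, 66.61127471923828), 33.77627944946289) [0.0546 0.0881 0.0929]
top top 70 [ 0.491  -0.3206  0.09  ] dir 124.3 ((492.0077209472656, -321.61456298828125), (13.090377807617188, 41.644256591796875), 36.224815368652344) [0.0871 0.0897 0.0932]
top rack 665 ((527.3947143554688, -342.364501953125), (76.02632904052734, 166.6798095703125), 60.66959762573242) [[436.0, -335.0], [581.0, -416.0], [619.0, -350.0], [473.0, -268.0]]
top door 91 x 0.4594 [0.4594 0.1744 0.094 ] [0.5436 0.2187 0.0932] dir -148.8
  doortop 79 [0.5037 0.1878 0.1127] -148.0
scene dots [([261.5, 231.5], np.int32(4)), ([263.8, 251.8], np.int32(6))] [[0.6035, 0.1049, 0.1285], [0.6545, 0.133, 0.1285]]
 mid [0.62901387 0.1189229  0.1285    ] yaw -151.14856486511366
scene all 185 [ 0.4928 -0.3226  0.0799] dir -54.2 ((491.72039794921875, -326.65692138671875), (19.452022552490234, 47.930328369140625), 29.82786750793457) [0.059  0.0807 0.0952]
scene top 75 [ 0.4917 -0.3238  0.0917] dir -52.9 ((489.41241455078125, -324.8902587890625), (18.091920852661133, 42.05513000488281), 35.84376525878906) [0.0876 0.0916 0.096 ]
scene rack 569 ((526.0626831054688, -341.94903564453125), (83.047607421875, 165.1265106201172), 60.560970306396484) [[434.0, -338.0], [578.0, -419.0], [618.0, -346.0], [475.0, -265.0]]
scene door 121 x 0.4584 [0.4584 0.1735 0.0941] [0.5443 0.2183 0.0979] dir 31.7
  doortop 81 [0.4997 0.1839 0.1144] 32.5
```

```bash
cat >> h.py <<'E'
from station import bot
from scipy.spatial.transform import Rotation as R
def tool():
    o=bot.get_obs(); M=R.from_quat(o["tool_rot"],scalar_first=True).as_matrix()
    return np.array(o["eef_pos"]),M,o
def plan(*targets):
    """targets (x,y,z,yaw deg of tool x): shift in tool axes (cm) and spin, from the pose now"""
    p,M,o=tool(); yaw=np.degrees(np.arctan2(M[1,0],M[0,0]))
    print("t %.2f tcp %s yaw %.1f tilt %.2f q7 %.2f"%(o["t"],p.round(4),yaw,np.degrees(np.arccos(-M[2,2])),o["q"][6]))
    for t in targets:
        d=M.T@(np.array(t[:3])-p)*100; s=-np.radians((t[3]-yaw+180)%360-180); print(d.round(2),round(s,3))
E
python3 - <<'E'
from h import *
plan((.48,-.2,.23,32),(.476,.203,.23,32),(.476,.203,.09,32))
E
```

```text
t 0.10 tcp [ 0.1719 -0.6522  0.2304] yaw 14.8 tilt 0.10 q7 -0.08
[ 41.32 -35.87   0.09] -0.301
[ 51.21 -74.94   0.16] -0.301
[ 51.21 -74.91  14.16] -0.301
```

```bash
python3 -m jog '[[41,-36,0,-0.3],[41,-36,0,-0.3],[41,-36,0,-0.3],[41,-36,0,-0.3],[41,-36,0,-0.3],[41,-36,0,-0.3],[41,-36,0,-0.3],[41,-36,0,-0.3],[41,-36,0,-0.3],[41,-36,0,-0.3],[41,-36,0,-0.3],[41,-36,0,-0.3],[41,-36,0,-0.3],[41,-36,0,-0.3],[51,-75,0,-0.3],[51,-75,0,-0.3],[51,-75,0,-0.3],[51,-75,0,-0.3],[51,-75,0,-0.3],[51,-75,0,-0.3]]' 1
python3 - <<'E'
from h import *
plan((.476,.203,.23,32),(.476,.203,.09,32))
E
```

```text
t: 1.77
eef_pos: [0.4744, 0.0515, 0.2312]
tool_rot: [0.0, 0.961, 0.275, -0.0]
contact_force: [1.2, 0.3, 0.2]
gripper_width: 0.001
grasp_force: 0.0
t 1.77 tcp [0.4744 0.0515 0.2312] yaw 31.9 tilt 0.02 q7 -1.35
[  8.15 -12.78   0.12] -0.001
[  8.15 -12.78  14.12] -0.001
```

```bash
python3 -m jog '[[7.8,-12.2,0,0],[7.8,-12.2,0,0],[7.8,-12.2,0,0],[7.8,-12.2,0,0],[7.8,-12.2,0,0],[7.8,-12.2,14,0],[7.8,-12.2,14,0],[7.8,-12.2,14,0],[7.8,-12.2,14,0],[7.8,-12.2,14,0],[7.8,-12.2,14,0]]'
python3 - <<'E'
from h import *
import numpy as np
H=np.array([.549,.219])
T=[]
for a in (212,225,238,250,260,266,271):
    d=np.radians(a);u=np.array([np.cos(d),np.sin(d)]);n=np.array([u[1],-u[0]])
    # outward normal = dir-90
    T.append((*(H+.070*u+.0145*n),.09,a-180))
plan(*T)
c=bot.read_camera("top");cv2.imwrite("pics/top1.png",cv2.resize(c["pixels"][100:250,200:400],(800,600),interpolation=cv2.INTER_CUBIC)[:,:,::-1])
E
```

```text
t: 2.68
eef_pos: [0.4763, 0.1938, 0.0908]
tool_rot: [0.0, 0.961, 0.275, -0.001]
contact_force: [-0.4, -0.8, 1.5]
gripper_width: -0.001
grasp_force: 0.0
t 2.68 tcp [0.4763 0.1938 0.0908] yaw 31.9 tilt 0.13 q7 -1.81
[0.5  0.27 0.08] -0.001
[0.35 1.88 0.08] -0.228
[0.57 3.48 0.08] -0.455
[1.09 4.88 0.08] -0.664
[1.74 5.95 0.08] -0.839
[2.22 6.53 0.08] -0.944
[2.66 6.97 0.07] -1.031
```

View pics/top1.png

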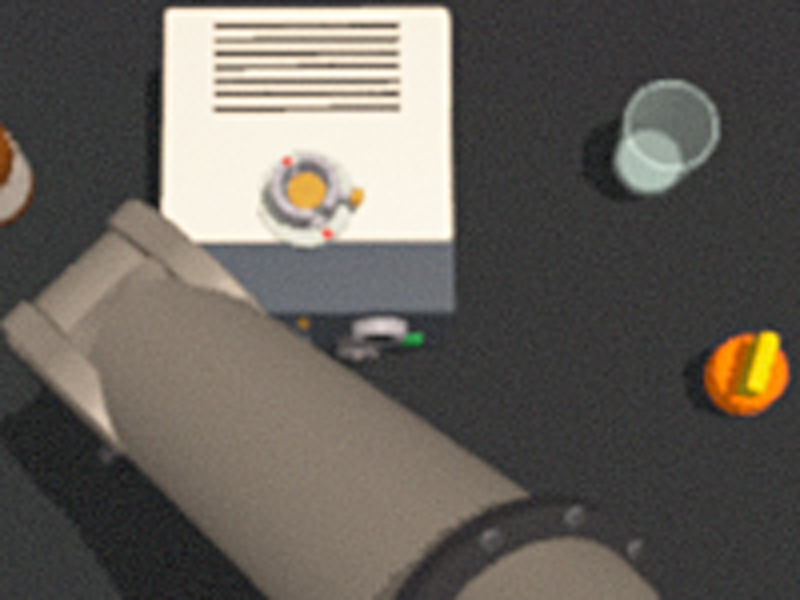

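The arm hides the door in this view: the gripper is at crop (130,300), left of the door, and the housing and collar are clear. I'll push along the arc and follow it by force.

```bash
python3 -m jog '[[0.5,0.3,0,0],[0.4,1.1,0,-0.1],[0.4,1.9,0,-0.2],[0.5,2.7,0,-0.3],[0.6,3.5,0,-0.4],[0.8,4.2,0,-0.5],[1.0,4.8,0,-0.6],[1.4,5.4,0,-0.7],[1.7,5.9,0,-0.8],[2,6.2,0,-0.9],[2,6.2,0,-0.9]]'; python3 -c "
from h import *
plan((.5345,.149,.09,91))"
```

```text
t: 3.65
eef_pos: [0.5275, 0.152, 0.0929]
tool_rot: [0.0, 0.745, 0.667, 0.0]
contact_force: [-0.6, -0.3, 1.0]
gripper_width: 0.004
grasp_force: 0.7
t 3.65 tcp [0.5275 0.152  0.0929] yaw 83.7 tilt 0.06 q7 -0.92
[-0.22  0.73  0.29] -0.127
```

```bash
python3 -m jog '[[-0.2,0.3,0.3,-0.12],[-0.2,0.5,0.3,-0.12],[-0.2,0.6,0.3,-0.12],[-0.2,0.7,0.3,-0.12],[-0.2,0.7,0.3,-0.12]]'; python3 -m jog '[[0,0.1,0,0],[0,0.2,0,0],[0,0.3,0,0],[0,0.3,0,0]]'
```

```text
t: 4.07
eef_pos: [0.5329, 0.15, 0.0891]
tool_rot: [0.0, 0.706, 0.709, -0.0]
contact_force: [-5.4, -0.4, 4.2]
gripper_width: 0.001
grasp_force: 2.8
t: 4.4
eef_pos: [0.5331, 0.1499, 0.0889]
tool_rot: [-0.001, 0.705, 0.709, -0.003]
contact_force: [-13.6, -2.7, 10.9]
gripper_width: 0.003
grasp_force: 7.3
```

```bash
python3 -m jog '[[0,0.1,0,0],[0,0.2,0,0],[0,0.2,0,0]]'; python3 -m jog '[[0,-1,0,0],[0,-3,0,0],[0,-3,-5,0],[0,-3,-9,0],[0,-3,-13,0],[-10,-3,-14,0],[-16,-3,-14,0],[-20,-3,-14,0],[-24,-3,-14,0],[-28,-3,-14,0],[-32,-3,-14,0],[-32,-3,-14,0],[-32,-3,-14,0]]' -1
python3 - <<'E'
from h import *
plan((.492,-.3225,.2,125.5))
for n in ("scene","top"):
    c=bot.read_camera(n);np.savez(f"{n}1.npz",**c);P=pts(c)
    m=(P[...,2]>.03)&(P[...,2]<.118)&(P[...,0]<.548)&(P[...,0]>.40)&(P[...,1]>.1)&(P[...,1]<.24)
    print(n,m.sum(),P[m][:,0].min() if m.any() else None)
c=bot.read_camera("scene");cv2.imwrite("pics/sc2.png",cv2.resize(c["pixels"][150:300,200:400],(800,600),interpolation=cv2.INTER_CUBIC)[:,:,::-1])
E
```

```text
t: 4.65
eef_pos: [0.5334, 0.1498, 0.0889]
tool_rot: [-0.001, 0.705, 0.709, -0.004]
contact_force: [-19.2, -3.6, 17.6]
gripper_width: 0.001
grasp_force: 10.4
t: 5.73
eef_pos: [0.5106, -0.1755, 0.2295]
tool_rot: [0.002, 0.707, 0.707, -0.0]
contact_force: [1.1, 0.5, -0.2]
gripper_width: 1.001
grasp_force: 0.0
t 5.73 tcp [ 0.5106 -0.1755  0.2295] yaw 90.0 tilt 0.22 q7 -0.02
[-14.69  -1.87   2.98] -0.62
scene 26 0.540915304767327
top 226 0.5376274494696216
```

View pics/sc2.png

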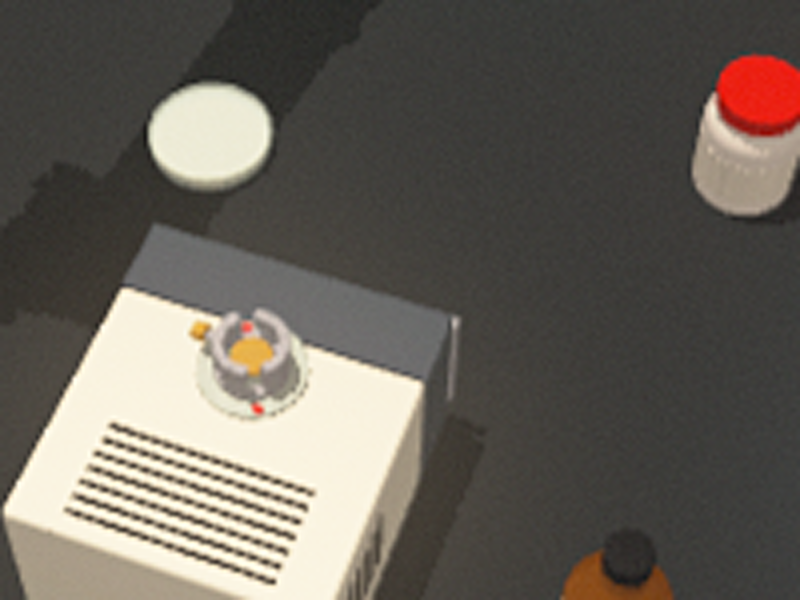

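The door is shut: no panel stands out in front of the housing, and only its edge shows at crop (455,360). I'll check the angle in numbers and plan the grasp.

Run:
```python
from h import *
c=load("top","1");P=pts(c)
m=(P[...,2]>.095)&(P[...,2]<.118)&(P[...,0]<.553)&(P[...,0]>.5)&(P[...,1]>.1)&(P[...,1]<.24)
for a in np.arange(.11,.23,.02):
    k=m&(abs(P[...,1]-a)<.01);print(a.round(2),k.sum(),np.median(P[k][:,0]).round(4),P[k].min(0).round(3))
plan((.492,-.3225,.15,125.5),(.492,-.3225,.074,125.5))
```

```text
0.11 3 0.5493 [0.547 0.118 0.109]
0.13 25 0.5489 [0.547 0.12  0.097]
0.15 22 0.5486 [0.546 0.142 0.098]
0.17 24 0.5483 [0.546 0.162 0.096]
0.19 28 0.5476 [0.546 0.181 0.095]
0.21 30 0.5475 [0.542 0.2   0.097]
t 5.88 tcp [ 0.5107 -0.1738  0.229 ] yaw 89.9 tilt 0.13 q7 -0.03
[-14.86  -1.87   7.92] -0.621
[-14.85  -1.88  15.52] -0.621
```

```bash
python3 -m jog '[[-14.8,-1.9,6,-0.62],[-14.8,-1.9,6,-0.62],[-14.8,-1.9,6,-0.62],[-14.8,-1.9,6,-0.62],[-14.8,-1.9,6,-0.62],[-14.8,-1.9,6,-0.62],[-14.8,-1.9,6,-0.62],[-14.8,-1.9,6,-0.62]]'
python3 - <<'E'
from h import *
plan((.492,-.3225,.066,125.5))
c=bot.read_camera("scene");cv2.imwrite("pics/sc3.png",cv2.resize(c["pixels"][90:240,60:260],(800,600),interpolation=cv2.INTER_CUBIC)[:,:,::-1])
E
```

```text
t: 6.55
eef_pos: [0.494, -0.3164, 0.1694]
tool_rot: [0.001, 0.455, 0.891, 0.0]
contact_force: [-0.5, 0.1, 0.2]
gripper_width: 1.002
grasp_force: 0.0
t 6.55 tcp [ 0.494  -0.3164  0.1694] yaw 125.9 tilt 0.12 q7 0.73
[-0.37 -0.53 10.34] 0.007
```

View pics/sc3.png

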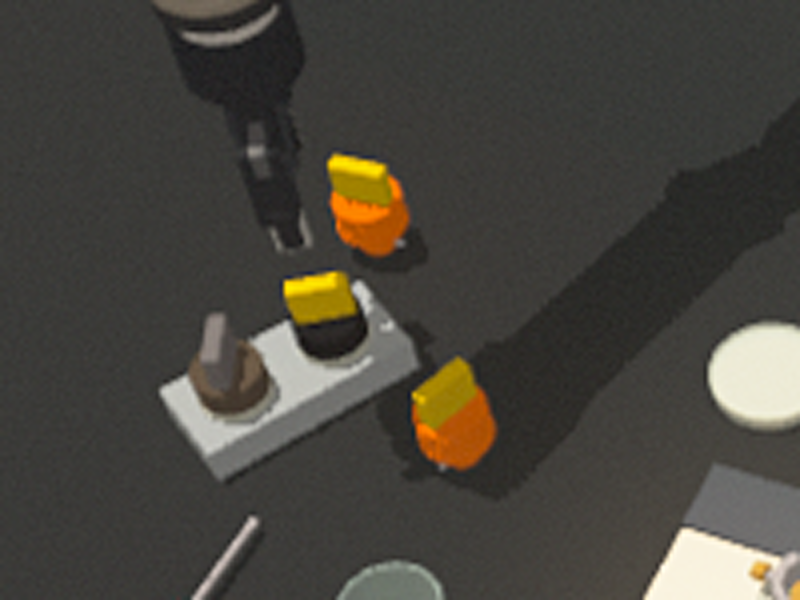

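The open gripper hangs above and behind the yellow-barred lamp (bar at crop (320,295)), with both orange lamps clear of it. I'll descend and grip.

```bash
python3 -m jog '[[-0.3,-0.4,4,0],[-0.3,-0.4,7,0],[-0.3,-0.4,7,0],[-0.3,-0.4,7,0]]'; python3 -c "
from h import *
plan((.492,-.3225,.065,125.5))"
```

```text
t: 6.93
eef_pos: [0.4909, -0.3215, 0.0982]
tool_rot: [-0.001, 0.454, 0.891, 0.0]
contact_force: [1.0, 0.1, 0.6]
gripper_width: 1.0
grasp_force: 0.0
t 6.93 tcp [ 0.4909 -0.3215  0.0982] yaw 126.0 tilt 0.12 q7 0.68
[-0.15  0.03  3.32] 0.008
```

```bash
python3 -m jog '[[-0.1,0,2,0],[-0.1,0,3.3,0],[-0.1,0,3.3,0],[-0.1,0,3.3,0]]' -1; python3 -m jog '[[0,0,0,0],[0,0,0,0],[0,0,0,0],[0,0,0,0],[0,0,0,0],[0,0,0,0],[0,0,0,0],[0,0,0,0],[0,0,0,0],[0,0,0,0]]' 1 80
```

```text
t: 7.27
eef_pos: [0.492, -0.3237, 0.0661]
tool_rot: [0.0, 0.454, 0.891, 0.0]
contact_force: [0.3, -0.1, -0.0]
gripper_width: 1.0
grasp_force: 0.0
t: 8.1
eef_pos: [0.4916, -0.3241, 0.0656]
tool_rot: [0.0, 0.455, 0.891, -0.0]
contact_force: [-2.6, 0.7, 5.3]
gripper_width: 0.145
grasp_force: 78.3
```

```bash
python3 -m jog '[[0,0,-3,0],[0,0,-6,0],[0,0,-10,0],[0,0,-14,0],[0,0,-18,0],[0,0,-20,0],[0,0,-20,0],[0,0,-20,0]]'; python3 -c "
from h import *
plan((.632,.1205,.265,209))"
```

```text
t: 8.77
eef_pos: [0.4917, -0.3241, 0.2656]
tool_rot: [0.001, 0.455, 0.891, -0.0]
contact_force: [0.5, 0.2, -3.0]
gripper_width: 0.154
grasp_force: 80.3
t 8.77 tcp [ 0.4917 -0.3241  0.2656] yaw 125.9 tilt 0.08 q7 0.82
[2.778e+01 3.744e+01 2.000e-02] -1.45
```

```bash
python3 -m jog '[[27.8,37.4,0,-1.45],[27.8,37.4,0,-1.45],[27.8,37.4,0,-1.45],[27.8,37.4,0,-1.45],[27.8,37.4,0,-1.45],[27.8,37.4,0,-1.45],[27.8,37.4,0,-1.45],[27.8,37.4,0,-1.45],[27.8,37.4,0,-1.45],[27.8,37.4,0,-1.45],[27.8,37.4,0,-1.45],[27.8,37.4,0,-1.45],[27.8,37.4,0,-1.45],[27.8,37.4,0,-1.45],[27.8,37.4,0,-1.45],[27.8,37.4,0,-1.45],[27.8,37.4,0,-1.45]]'
python3 - <<'E'
from h import *
plan((.632,.1205,.245,209))
for n in("scene","top"):
    c=bot.read_camera(n);np.savez(f"{n}2.npz",**c)
    s=c["pixels"][170:280,190:337] if n=="scene" else c["pixels"][80:190,205:352]
    cv2.imwrite(f"pics/{n}4.png",s[:,:,::-1])
a=cv2.imread("pics/scene4.png");b=cv2.imread("pics/top4.png")
cv2.imwrite("pics/both4.png",cv2.resize(np.hstack([a,b]),(800,300),interpolation=cv2.INTER_CUBIC))
E
```

```text
t: 10.18
eef_pos: [0.6314, 0.1187, 0.2648]
tool_rot: [-0.0, -0.249, 0.969, -0.0]
contact_force: [0.1, 0.2, -1.9]
gripper_width: 0.15
grasp_force: 80.2
t 10.18 tcp [0.6314 0.1187 0.2648] yaw -151.2 tilt 0.07 q7 1.33
[-0.14  0.13  1.98] -0.003
```

View pics/both4.png

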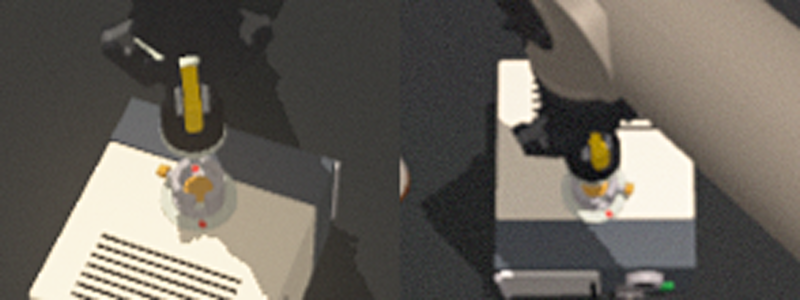

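The lamp hangs upright in the grip above the collar: bar at crop (190,95), flange (192,140), collar (198,190), with the door edge flush at (333,185). I'll fit the lamp flange and the collar wall in the same frames to get their relative offset.

Run:
```python
from h import *
from scipy.optimize import least_squares
def fit(q,r,x0):
    s=least_squares(lambda p:np.hypot(q[:,0]-p[0],q[:,1]-p[1])-r,x0,loss="soft_l1",f_scale=.001)
    return s.x.round(4),len(q),np.std(s.fun).round(4)
for n in("top","scene"):
    for tag in("0","2"):
        c=load(n,tag);P=pts(c);d=np.hypot(P[...,0]-.631,P[...,1]-.12);cam=c["pose"][:2,3]
        q=P[(P[...,2]>.136)&(P[...,2]<.154)&(d<.032)&(d>.019)]
        v=q[:,:2]-[.631,.12]; q=q[(v@(cam-[.631,.12]))>0]
        print(n,tag,"collar wall",*fit(q,.023,[.631,.12]))
        q=P[(P[...,2]>.1565)&(P[...,2]<.164)&(d<.03)];print("   rim",*fit(q,.01975,[.631,.12]))
    h=hsv(c)
    # flange: z .205+.024..  (edge about 4 thick)
    for lo,hi in((.222,.228),(.228,.234),(.234,.24),(.24,.255)):
        q=P[(P[...,2]>lo)&(P[...,2]<hi)&(d<.04)]
        if len(q)<8: continue
        v=q[:,:2]-[.631,.12];q=q[(v@(cam-[.631,.12]))>0];r=np.hypot(*(q[:,:2]-[.631,.12]).T)
        print("   lamp",lo,len(q),"r",np.percentile(r,[10,50,90]).round(4),"fit27",fit(q,.027,[.631,.12])[0])
    m=(h[...,0]>20)&(h[...,0]<34)&(h[...,1]>150)&(h[...,2]>70)&(d<.05)&(P[...,2]>.22)
    q=P[m];print("   yellow",len(q),q.mean(0).round(4),np.percentile(q[:,2],[2,98]).round(4))
    t=q[q[:,2]>.284];w=np.radians(28.8);ux=np.array([np.cos(w),np.sin(w)])
    if len(t): s=(t[:,:2]-[.6314,.1187])@ux;print("   top along x",np.percentile(s,[2,50,98]).round(4))
    s=(q[:,:2]-[.6314,.1187])@ux;print("   all along x",np.percentile(s,[1,50,99]).round(4))
```

```text
top 0 collar wall [0.6334 0.1195] 27 0.0033
   rim [0.6339 0.1222] 84 0.0019
top 2 collar wall [0.6336 0.1198] 29 0.0037
   rim [0.6332 0.1223] 39 0.0017
   lamp 0.228 22 r [0.023 0.025 0.026] fit27 [0.6338 0.1211]
   lamp 0.234 19 r [0.0233 0.0246 0.0258] fit27 [0.634  0.1212]
   lamp 0.24 57 r [0.0182 0.0235 0.0249] fit27 [0.6351 0.1208]
   yellow 82 [0.619  0.1136 0.2807] [0.2549 0.2922]
   top along x [-0.0193 -0.0106  0.0001]
   all along x [-0.0205 -0.0152  0.0002]
scene 0 collar wall [0.6299 0.1198] 73 0.0025
   rim [0.6316 0.1199] 128 0.0022
scene 2 collar wall [0.6301 0.1193] 63 0.0021
   rim [0.632  0.1197] 121 0.0023
   lamp 0.228 24 r [0.0222 0.0244 0.0265] fit27 [0.6288 0.1172]
   lamp 0.234 44 r [0.0229 0.0248 0.0271] fit27 [0.6291 0.1176]
   lamp 0.24 100 r [0.0227 0.0243 0.0261] fit27 [0.6286 0.1175]
   yellow 152 [0.638  0.1233 0.2851] [0.2572 0.2977]
   top along x [-0.0188  0.0036  0.0214]
   all along x [-0.0189  0.0121  0.0222]
```

```bash
python3 -c "
from h import *
plan((.632,.1202,.23,209))"; python3 -m jog '[[-0.1,0.1,2,0],[-0.1,0.1,3.5,0],[-0.1,0.1,3.5,0],[-0.1,0.1,3.5,0]]'; python3 -c "
from h import *
plan((.632,.1202,.21,209))"
```

```text
t 10.28 tcp [0.6314 0.1193 0.2653] yaw -151.1 tilt 0.04 q7 1.33
[-0.1   0.05  3.53] -0.002
t: 10.62
eef_pos: [0.6312, 0.1211, 0.2292]
tool_rot: [-0.001, -0.25, 0.968, -0.0]
contact_force: [-0.4, -0.3, -1.3]
gripper_width: 0.144
grasp_force: 80.1
t 10.62 tcp [0.6312 0.1211 0.2292] yaw -151.0 tilt 0.14 q7 1.30
[-0.04 -0.12  1.92] -0.0
```

```bash
python3 -m jog '[[0,-0.1,0.5,0],[0,-0.1,1,0],[0,-0.1,1.2,0],[0,-0.1,1.4,0],[0,-0.1,1.4,0],[0,-0.1,1.4,0]]'; python3 -m jog '[[0,0,0.2,0],[0,0,0.4,0],[0,0,0.4,0],[0,0,0.4,0]]'
```

```text
t: 11.12
eef_pos: [0.6322, 0.1212, 0.2164]
tool_rot: [0.0, -0.25, 0.968, 0.0]
contact_force: [0.3, -0.3, -2.4]
gripper_width: 0.143
grasp_force: 80.1
t: 11.45
eef_pos: [0.6322, 0.121, 0.2122]
tool_rot: [-0.0, -0.25, 0.968, -0.0]
contact_force: [0.0, 0.3, -2.2]
gripper_width: 0.147
grasp_force: 80.2
```

```bash
python3 -m jog '[[0,0,0.2,0],[0,0,0.4,0],[0,0,0.6,0],[0,0,0.6,0],[0,0,0.6,0]]'; python3 -m jog '[[0,0,0.2,0],[0,0,0.4,0],[0,0,0.5,0],[0,0,0.5,0]]'
```

```text
t: 11.87
eef_pos: [0.6322, 0.1211, 0.2061]
tool_rot: [-0.0, -0.25, 0.968, 0.0]
contact_force: [-0.6, -0.4, -1.9]
gripper_width: 0.149
grasp_force: 80.3
t: 12.2
eef_pos: [0.6324, 0.1212, 0.2019]
tool_rot: [0.0, -0.25, 0.968, -0.0]
contact_force: [-1.5, -1.1, 4.7]
gripper_width: 0.147
grasp_force: 81.2
```

```bash
python3 -m jog '[[0,0,0.2,0],[0,0,0.4,0],[0,0,0.6,0],[0,0,0.6,0],[0,0,0.6,0]]'; python3 -m jog '[[0,0,0.15,0],[0,0,0.3,0],[0,0,0.3,0],[0,0,0.3,0]]'
```

```text
t: 12.62
eef_pos: [0.6325, 0.1213, 0.1967]
tool_rot: [0.001, -0.25, 0.968, -0.0]
contact_force: [-2.5, -2.1, 9.5]
gripper_width: 0.145
grasp_force: 82.1
t: 12.95
eef_pos: [0.6326, 0.1213, 0.1956]
tool_rot: [0.001, -0.25, 0.968, -0.001]
contact_force: [-6.5, -5.6, 20.4]
gripper_width: 0.147
grasp_force: 83.5
```

```bash
python3 -m jog '[[0.1,0,0,0],[0.1,0,0,0.1],[0.1,0,0,0.2],[0.1,0,0,0.3],[0.1,0,0,0.4],[0.1,0,0,0.5],[0.1,0,0,0.6],[0.1,0,0,0.7],[0.1,0,0,0.7]]' 1 100; python3 -c "
from h import *
plan();o=tool()[2];print(np.round(o['torque'],2))"
```

```text
t: 13.7
eef_pos: [0.6326, 0.1217, 0.1956]
tool_rot: [0.002, 0.099, 0.995, 0.0]
contact_force: [-4.1, -1.8, 16.4]
gripper_width: 0.147
grasp_force: 98.5
t 13.70 tcp [0.6326 0.1217 0.1956] yaw 168.6 tilt 0.25 q7 0.65
[-0.33  0.92 -0.13]
```

```bash
python3 -m jog '[[0,0,0,0.1],[0,0,0,0.2],[0,0,0,0.3],[0,0,0,0.4],[0,0,0,0.5],[0,0,0,0.6],[0,0,0,0.6]]'; python3 -m jog '[[0,0,0,0.04],[0,0,0,0.08],[0,0,0,0.11],[0,0,0,0.11]]'; python3 -c "
from h import *
plan((.6325,.1212,.195,0));o=tool()[2];print(np.round(o['torque'],2))"
```

```text
t: 14.28
eef_pos: [0.6332, 0.1217, 0.1956]
tool_rot: [0.002, 0.389, 0.921, 0.002]
contact_force: [-1.5, -1.6, 15.6]
gripper_width: 0.139
grasp_force: 98.2
t: 14.62
eef_pos: [0.6325, 0.1214, 0.1956]
tool_rot: [0.002, 0.437, 0.899, 0.001]
contact_force: [-4.0, -2.5, 16.8]
gripper_width: 0.147
grasp_force: 98.6
t 14.62 tcp [0.6325 0.1214 0.1956] yaw 128.2 tilt 0.24 q7 0.02
[-0.01 -0.01  0.06] 2.237
[-0.61  1.09  0.31]
```

```bash
python3 -m jog '[[0,0,0.1,0.03],[0,0,0.1,0.03],[0,0,0.1,0.03],[0,0,0.1,0.03],[0,0,0.1,0.03],[0,0,0.1,0.03]]'
python3 - <<'E'
from h import *
plan();print(np.round(tool()[2]['torque'],2))
ims=[]
for n in("scene","top"):
    c=bot.read_camera(n);P=pts(c);h=hsv(c)
    s=c["pixels"][190:290,200:333] if n=="scene" else c["pixels"][90:190,215:348];ims.append(s)
    m=(h[...,0]>20)&(h[...,0]<34)&(h[...,1]>150)&(h[...,2]>70)&(np.hypot(P[...,0]-.632,P[...,1]-.12)<.05)&(P[...,2]>.175)
    q=P[m]
    if len(q)>5: w=np.linalg.svd(q[:,:2]-q[:,:2].mean(0))[2][0];print(n,len(q),q.mean(0).round(4),np.percentile(q[:,2],98),"bar dir",np.degrees(np.arctan2(w[1],w[0])).round(1))
    m=(P[...,2]>.03)&(P[...,2]<.118)&(P[...,0]<.545)&(P[...,0]>.40)&(P[...,1]>.13)&(P[...,1]<.24);print("door pts",m.sum(),P[m].min(0) if m.any() else "")
cv2.imwrite("pics/fin.png",cv2.resize(np.hstack(ims),(800,300),interpolation=cv2.INTER_CUBIC)[:,:,::-1])
E
```

```text
t: 15.12
eef_pos: [0.6326, 0.1214, 0.1956]
tool_rot: [0.002, 0.449, 0.893, 0.001]
contact_force: [-6.0, -4.0, 22.8]
gripper_width: 0.147
grasp_force: 99.7
t 15.12 tcp [0.6326 0.1214 0.1956] yaw 126.6 tilt 0.27 q7 -0.00
[-0.91  1.68  0.65]
scene 81 [0.6422 0.1133 0.2124] 0.24402363936993832 bar dir 121.7
door pts 13 [0.54043714 0.21612978 0.03525821]
top 48 [0.62   0.1345 0.2127] 0.26387961168602714 bar dir -126.9
door pts 18 [0.54191631 0.21442438 0.04256498]
```

View pics/fin.png

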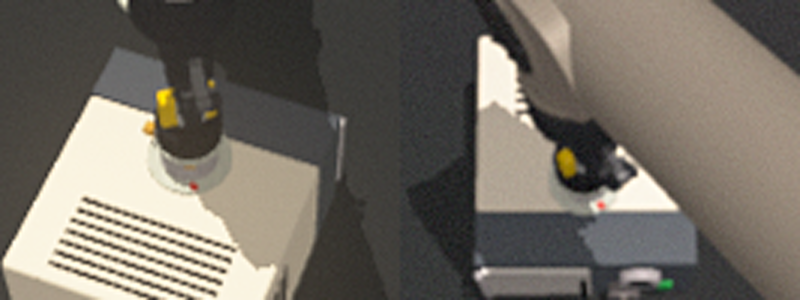

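The lamp sits flush on the collar (scene crop (190,165)), turned to the stop with the bar across the slots and still gripped. The door is shut. The reaction torque and force both rose with no further travel down, so I'm handing it in.

```bash
python3 -c "
from station import bot
print(bot.hand_in())"
```

```text
the job is handed in; nothing more can be done
None
```

I handed the job in with the filter door shut and the new lamp in the collar, turned clockwise to the stop (about 1.4 rad) and held flush under the gripper at about 23 N; the old lamp and the rest of the bench were not touched, and the hand-in returned no verdict.

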